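# Seat a filter in the XY centring mount and close its retaining arm

### The arm

A 6-joint arm with a two-finger parallel gripper is mounted at the origin on a cart in front of the work surface, level with it; the furniture and walls round the work are solid. World frame = base frame: x ahead of the robot, y to its left, z up, the work surface at z = 0. Lengths are in mm, angles in rad, forces in N, time in s.
With the tool pointing down it reaches from about 350 to 875 mm from the base axis. Payload 4.2 kg.
Tool frame: the origin (TCP) lies between the finger pads; the fingertips stand 25 mm ahead of it and the grasp point (between the pads) lies 6 mm ahead of it; z points along the fingers, y is the line along which they close (so a half turn about z gives the same grasp; the last joint's range is limited). The gripper opens to 85 mm and grips with 20 to 120 N. Pads are 22 mm wide; open, the fingers measure 114 mm over their backs; the gripper's body (76 mm by 85 mm) begins 54 mm behind the grasp point. The pads swing forward as they close: fully open they stand 13 mm farther back than shut.
Start: joints at [1.456, 0.385, 0.008, 0, -1.194, -0.259], TCP at [228.189, 581.832, 256.312] pointing down, gripper open.
Joint ranges: [-3.14, 3.14], [-1.21, 2.06], [-1.07, 1.41], [-3.16, 2.05], [-2.99, -0.16], [-3.1, 3.1]. Speed limits (rad/s): [2.79, 2.79, 3.14, 3.14, 3.14, 3.14].

### API

Orientations are given as a unit quaternion [x, y, z, w].
In Python, from bench import read_state, get_image, job_done gives the robot as it stands.
- The arm moves only by the tool play_rows, never from a script. Its argument "series" is a list of rows, each a list of 6 numbers: the shift along the world's x, y, z in mm, then the turn, a rotation vector about the world's x, y, z in units of 6 degrees (1.0 is 6 degrees). A call has 1 to 20 rows; each row shifts and turns the commanded pose from where the row before left it; what a row does not reach is not made up. A row lasts 1/12 s, in which the tool goes at most 41.7 mm and 7.16 degrees, less where a joint would pass 70% of its speed; a pose out of reach is approached as far as the arm can. A call is refused whole if a number of a shift passes 41.7 or a number of a turn 1, either way. A call with a gripper value outside its range is refused whole. "gripper" is the opening, from 0 (shut) to 1 (fully open), set as the call begins (left out, the last holds). The fingers move at their own pace and stop on an object; the grip force is fixed at half the most. Time passes only in rows, so rows that do not move let the fingers close. It gives the time, the measured TCP pose, the force, the opening and the grip force at its end, in the units of the state.
- read_state(): the state, without advancing time (a new reading comes with each control period).
- get_image(name): name is "scene" or "top"; returns a dict with "image" (420x560x3 uint8, red, green, blue), "fx", "fy", "cx", "cy" (pixels), "eye" and "rotation" of the camera in the world. Camera axes: x right, y down, z forward; pixel columns grow to the right and rows downward; lengths in mm; the calibration is good to about 2 mm. A picture is of the moment at which its call begins. There is no depth.
- job_done(): hands the job in; it is judged then, once.
The state is a dict: "clock": time; "joints": joint angles; "joint_vel": joint speeds; "joint_efforts": joint torques, N m; "position": TCP position; "ee_rot": TCP orientation; "contact_force": force on the tool from outside, world axes, zero at the start; "wrist_torque": the same for the moment, N m; "gripper_width": finger opening in mm; "grasp_force": force on a finger pad.
Only numpy, scipy, OpenCV 4.12 (cv2) and the standard library are available. Lean on these libraries where they do the work, as an engineer would, in place of code of your own. Each camera call takes 0.05 s, during which the arm holds its last target. There are 200 camera calls.

### The job

Take the mounted filter off the lens-tissue booklet and seat it in the round recess of the XY mount's cell, fully home and flat; the cell has been left off-centre, so feel for the recess and never press the filter hard on the plate. Then swing the mount's retaining arm over it right up to its stop. Leave the dust cap, the lens tube, the blower and the objective case where they are.

Things in the scene. Friction and masses are not known exactly. Their poses are not given: they have to be found in the camera images.
- filter: mounted filter to be seated: flat black-ringed disc with a glass face, 40 mm in diameter, 10 mm thick, about 0.05 kg, at first lying flat on a blue lens-tissue booklet (70x100x9 mm, fixed to the table). Origin at the centre of its underside, z up. Grip it anywhere round its rim. Coated glass: keep the force on the mount under 30 N. Left of it (y > 0.12, x > 0.6) stands a tall stack of instruments.
- mount: XY centring mount, laid flat and fixed to the table. Origin under the centre of its black base (130 mm along its x, 176 mm along its y, 10 mm thick), x away from the robot at yaw 0, z up. On the base lie a dark carriage and on this a bright aluminium cell plate, 84x84 mm, with the recess. A 6 mm stop pin, 36 mm high, stands at x = -9, y = +54.5 mm. Else only the arm rises above the cell.
- plate_mid (a point): point above the base's centre at the height of the cell plate's top, 25 mm over the mount's origin. The filter's recess is the round one in the middle of the cell plate, but the cell has been locked by its thumbscrews anywhere up to 5 mm off this point in the mount's x and up to 5 mm in its y; this offset is not measured. Axes as the mount's.
- floor_mid (a point): point above the base's centre at the height of the recess's floor, 21.5 mm over the mount's origin. The recess is 41.6 mm in diameter, 3.5 mm deep, with a 1 mm chamfer at its mouth and a 32 mm light hole in its floor; a seated filter's underside lies at this height and the filter stands 6.5 mm proud of the plate.
- clip (a joint): angle (rad) of the mount's retaining arm about its upright pivot: 0 = closed on its stop, pointing along the mount's -y over the middle of the recess; grows as it opens, counter-clockwise from above, pi/2 = pointing along the mount's +x; range 0 to 1.9. It stays where it is left (about 0.5 N at the knob moves it). Starts open by 1.2 to 1.8.
- clip_pivot (a point): point on the arm's pivot axis (mount's x = 0, y = +70 mm; post 18 mm in diameter) at the height of the arm's top, 36.5 mm over the mount's origin. The arm is a flat steel bar 12 mm wide, 3.5 mm thick, reaching 72 mm from the pivot; its underside passes 1.5 mm over a seated filter, but the arm runs against one that is not home.
- clip_knob (a point): top of the black thumb knob, 12 mm in diameter and 18 mm tall, upright on the arm 58 mm from the pivot; 54.5 mm over the mount's origin.
- dust_cap: black plastic dust cap, 35 mm in diameter, 12 mm high, hollow, loose (a bystander). Origin at the centre of its underside.
- lens_tube: black lens tube, 30 mm in diameter, 28 mm high, standing loose (a bystander). Origin at the centre of its underside.
- blower: black rubber air blower, 56 mm in diameter, 105 mm high, standing loose (a bystander). Origin at the centre of its underside.
- objective_case: white objective case with a black lid, 44 mm in diameter, 60 mm high, standing loose (a bystander). Origin at the centre of its underside.
Things that resemble listed ones, but are neither listed nor needed, are in the scene too. Leave any green look-alike of the filter alone.

How it is judged:
By the outcome, as a careful person would: the job done as asked, in the order asked, and still so for the second after the job is handed in, with the robot touching nothing.
It also fails if it takes over 72 s, if anything falls off the work surface, if the arm or the gripper's body presses on something with over 40 N, if the wrist force passes 120 N, or if a joint passes its speed limit or range.

## Working session

There is one attempt and no reset: what is moved stays moved. The work goes in short steps, Python scripts to look and compute and a tool call to move; the robot and the scene stay as the last step left them, time stands still between calls to the robot, and variables do not carry over. Pictures are saved under pics/ and viewed, at most 10 in all, crops included, and the job is handed in when it is done.

Besides the shell and the picture viewer there is one more tool, called after ">>>" by a JSON object that holds its "fn" and its "kwargs", one argument or row to a line. play_rows: Moves the arm, as the interface text tells. Its arguments: {"type":"object","properties":{"series":{"type":"array","items":{"type":"array","items":{"type":"number"}}},"gripper":{"type":"number"}},"required":["series"]}

```bash
mkdir -p pics; cat > h.py <<'E'
import numpy as np, cv2
from bench import read_state, get_image, job_done
def cam(n):
    d=get_image(n); return d
def save(d,f,box=None,s=1):
    im=d["image"][:,:,::-1]
    if box: im=im[box[1]:box[3],box[0]:box[2]]
    cv2.imwrite("pics/"+f,cv2.resize(np.ascontiguousarray(im),None,fx=s,fy=s,interpolation=cv2.INTER_CUBIC))
def ray(d,u,v,z):
    R=np.array(d["rotation"]);e=np.array(d["eye"])
    r=R@np.array([(u-d["cx"])/d["fx"],(v-d["cy"])/d["fy"],1]); return (e+r*(z-e[2])/r[2])
def proj(d,p):
    q=np.array(d["rotation"]).T@(np.array(p,float)-np.array(d["eye"])); return np.round([d["cx"]+d["fx"]*q[0]/q[2],d["cy"]+d["fy"]*q[1]/q[2]],1)
E
python3 - <<'E'
from h import *
for n in("scene","top"):
    d=cam(n); save(d,n+"0.png",s=1.4)
    print(n,d["fx"],d["cx"],d["cy"],d["eye"],np.round(d["rotation"],3).tolist())
print(read_state())
E
```

```text
scene 461.62132299012586 284.39396232814835 205.3204604872222 [  47.2890654  -362.4525825   716.70803098] [0.794, -0.477, 0.2, -0.318]
top 385.47813276697656 276.77614142283704 207.30720796255753 [441.7539258  -98.90462403 899.56970988] [-0.703, 0.707, -0.053, 0.057]
{'clock': 0.1, 'joints': array([ 1.45562623e+00,  3.85476121e-01,  6.72802396e-03, -4.05634849e-04,
       -1.19401655e+00, -2.58591615e-01]), 'joint_vel': array([-0.00024398, -0.00129111,  0.00314823,  0.00214716,  0.00067716,
       -0.00125093]), 'joint_efforts': array([-4.44048510e-04, -3.93319094e+01,  1.88929510e+01,  4.19790924e+00,
       -2.58602799e-03,  5.67642488e-06]), 'position': array([228.01929717, 581.39680421, 255.32393823]), 'ee_rot': array([ 9.82574140e-01, -1.85868380e-01, -1.17518102e-04,  9.95139292e-04]), 'contact_force': array([-0.09584664,  0.21034167, -0.26415926]), 'wrist_torque': array([-0.0129901 , -0.05323502,  0.01275456]), 'grasp_force': 0.0, 'gripper_width': 85.41681663193604}
```

View pics/scene0.png

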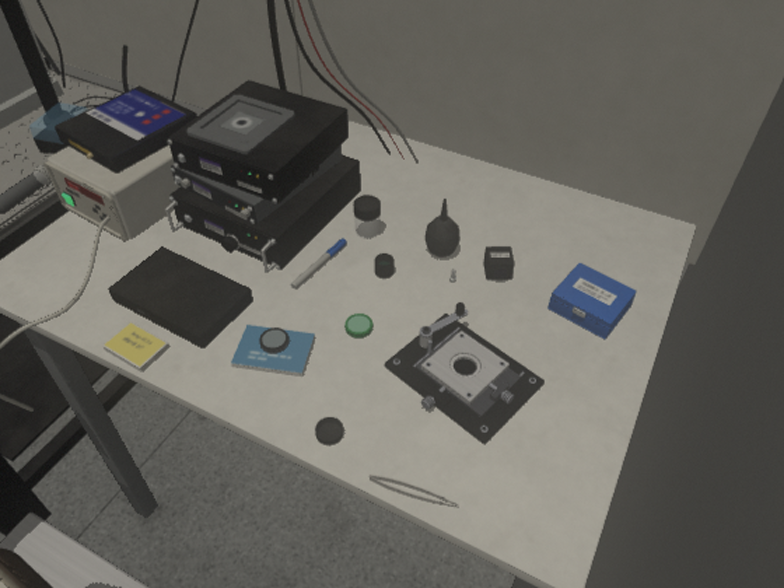

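View pics/top0.png

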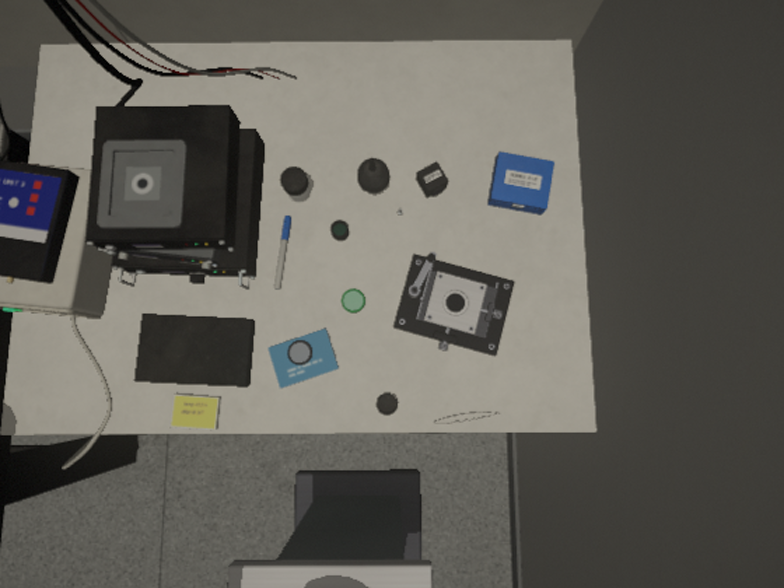

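The filter candidates in the top view, as 1.4x pixels:
- (300,352): black-ringed disc on the blue booklet. This fits the description, so I choose it.
- (353,300): green look-alike.
- (387,403): dust cap.
- (340,230): lens tube.

The mount is at about (455,305), with its arm open towards (432,258).

```bash
python3 - <<'E'
from h import *
t=cam("top"); s=cam("scene")
a=t["image"][165:280,185:375,::-1]; b=s["image"][205:325,160:400,::-1]
A=cv2.resize(a,None,fx=4,fy=4,interpolation=cv2.INTER_CUBIC)
cv2.imwrite("pics/ct.png",A[:, :]);
B=cv2.resize(b,None,fx=3.3,fy=3.3,interpolation=cv2.INTER_CUBIC); cv2.imwrite("pics/cs.png",B)
print(A.shape,B.shape)
np.save("t.npy",t["image"]);np.save("s.npy",s["image"])
E
```

```text
(460, 760, 3) (396, 792, 3)
```

View pics/ct.png

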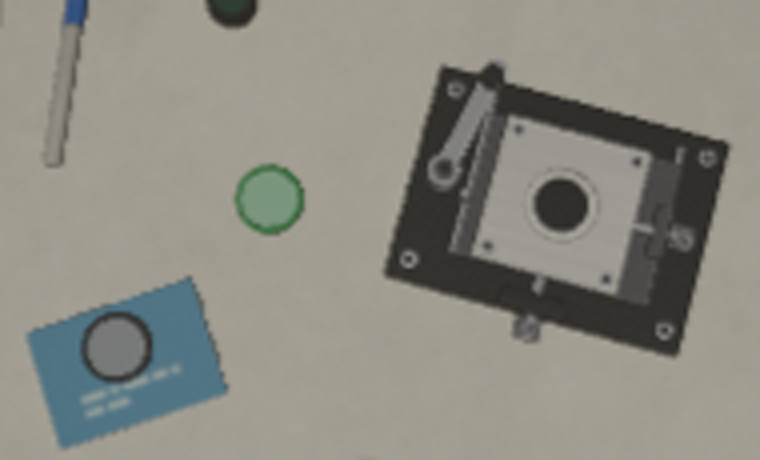

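View pics/cs.png

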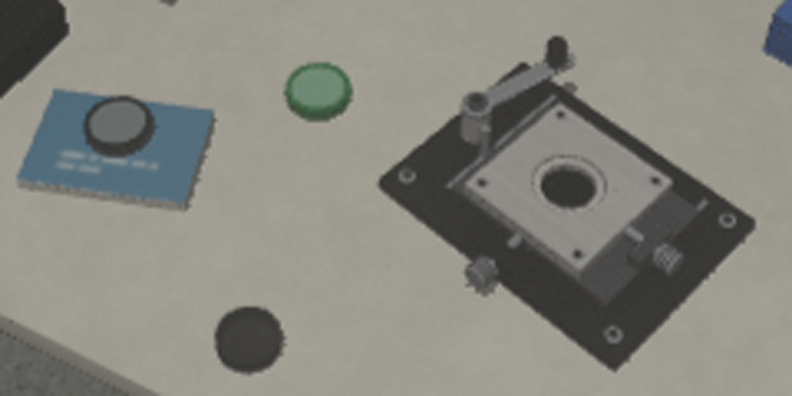

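The crop confirms the filter at crop (117,347), black ring on blue. The recess ring is at (562,205), the pivot at (443,170), and the knob at (490,72). In the scene crop, the filter is at (120,126) and the hole at (568,185). Next I measure in both views.

```bash
cat > m.py <<'E'
from h import *
def up(im,box,k):
    return cv2.resize(im[box[1]:box[3],box[0]:box[2]],None,fx=k,fy=k,interpolation=cv2.INTER_CUBIC)
def full(c,box,k): return (np.array(c)+.5)/k-.5+np.array(box[:2])
def best(mask,near,amin):
    cs,_=cv2.findContours(mask.astype(np.uint8),cv2.RETR_LIST,cv2.CHAIN_APPROX_NONE)
    cs=[c for c in cs if cv2.contourArea(c)>amin]
    return min(cs,key=lambda c:np.linalg.norm(c.reshape(-1,2).mean(0)-near))
E
python3 - <<'E'
from m import *
for n,box,k,f,h in(("top",(185,165,375,280),4,(117,347),(562,205)),("scene",(160,205,400,325),4,(145,153),(688,224))):
    d=cam(n); U=up(d["image"],box,k); hsv=cv2.cvtColor(U,cv2.COLOR_RGB2HSV); g=U.max(2)
    c=best((g<90),h,800); e=cv2.fitEllipse(c); print(n,"hole",np.round(e[0],1),np.round(e[1],1),ray(d,*full(e[0],box,k),21.5).round(1))
    # filter: not blue near f
    m=(hsv[...,1]<90); yy,xx=np.mgrid[:m.shape[0],:m.shape[1]]; m&=np.hypot(xx-f[0],yy-f[1])<55
    m=m&~((hsv[...,1]<90)&(g>140))
    c=best(cv2.morphologyEx(m.astype(np.uint8),cv2.MORPH_OPEN,np.ones((7,7))),f,1500); e=cv2.fitEllipse(c)
    print("filter",np.round(e[0],1),np.round(e[1],1),"z14",ray(d,*full(e[0],box,k),14).round(1),"z19",ray(d,*full(e[0],box,k),19).round(1))
    # base
    c=best(cv2.morphologyEx((g<75).astype(np.uint8),cv2.MORPH_CLOSE,np.ones((25,25))),h,20000)
    r=cv2.approxPolyDP(cv2.convexHull(c),15,True).reshape(-1,2); P=np.array([ray(d,*full(p,box,k),10)[:2] for p in r]); print("base",r.tolist(),P.round(1).tolist())
    # plate
    c=best(cv2.morphologyEx((g>140)&(np.hypot(xx-h[0],yy-h[1])<150),cv2.MORPH_OPEN,np.ones((15,15))) if 0 else cv2.morphologyEx(((g>135)&(np.hypot(xx-h[0],yy-h[1])<125)).astype(np.uint8),cv2.MORPH_OPEN,np.ones((13,13))),h,8000)
    r=cv2.approxPolyDP(cv2.convexHull(c),12,True).reshape(-1,2); P=np.array([ray(d,*full(p,box,k),25)[:2] for p in r]); print("plate",r.tolist(),P.round(1).tolist())
d=cam("top");box=(185,165,375,280);k=4
for nm,p,z in(("pivot",(443,170),36.5),("knob",(490,72),54.5)): print(nm,ray(d,*full(p,box,k),z).round(1))
d=cam("scene");k=3.3
for nm,p,z in(("pivot",(477,103),36.5),("knob",(557,44),54.5)): print(nm,ray(d,*full(p,box:=(160,205),k),z).round(1))
E
```

```text
Traceback (most recent call last):
  File "h.py", line 11, in ray
    r=R@np.array([(u-d["cx"])/d["fx"],(v-d["cy"])/d["fy"],1]); return (e+r*(z-e[2])/r[2])
      ~^~~~~~~~~~~~~~~~~~~~~~~~~~~~~~~~~~~~~~~~~~~~~~~~~~~~~~
ValueError: matmul: Input operand 1 has a mismatch in its core dimension 0, with gufunc signature (n?,k),(k,m?)->(n?,m?) (size 3 is different from 4)
```

```bash
sed -i 's/R=np.array(d\["rotation"\])/R=Q.from_quat(d["rotation"]).as_matrix()/; s/np.array(d\["rotation"\]).T/Q.from_quat(d["rotation"]).as_matrix().T/; 1a from scipy.spatial.transform import Rotation as Q' h.py
cat > meas.py <<'E'
from m import *
for n,box,k,f,h in(("top",(185,165,375,280),4,(117,347),(562,205)),("scene",(160,205,400,325),4,(145,153),(688,224))):
    d=cam(n); U=up(d["image"],box,k); hsv=cv2.cvtColor(U,cv2.COLOR_RGB2HSV); g=U.max(2)
    yy,xx=np.mgrid[:g.shape[0],:g.shape[1]]
    W=lambda p,z: ray(d,*full(p,box,k),z)[:2].round(1).tolist()
    e=cv2.fitEllipse(best(g<90,h,800)); print(n,"hole",np.round(e[0],1),np.round(e[1],1),W(e[0],21.5))
    m=(hsv[...,1]<90)&(np.hypot(xx-f[0],yy-f[1])<55)&(g<135)
    e=cv2.fitEllipse(cv2.convexHull(best(cv2.morphologyEx(m.astype(np.uint8),cv2.MORPH_OPEN,np.ones((7,7))),f,1500)))
    print("filter",np.round(e[0],1),np.round(e[1],1),"z14",W(e[0],14),"z19",W(e[0],19))
    c=best(cv2.morphologyEx((g<75).astype(np.uint8),cv2.MORPH_CLOSE,np.ones((25,25))),h,20000)
    r=cv2.approxPolyDP(cv2.convexHull(c),15,True).reshape(-1,2); print("base",r.tolist(),[W(p,10) for p in r])
    m=((g>135)&(np.hypot(xx-h[0],yy-h[1])<125)).astype(np.uint8)
    c=best(cv2.morphologyEx(m,cv2.MORPH_OPEN,np.ones((13,13))),h,8000)
    r=cv2.approxPolyDP(cv2.convexHull(c),12,True).reshape(-1,2); print("plate",r.tolist(),[W(p,25) for p in r])
    q=dict(top=[(443,170),(490,72)],scene=[(578,125),(675,53)])[n]
    print("pivot",W(q[0],36.5),"knob",W(q[1],54.5))
E
python3 meas.py
```

```text
top hole [560.8 204.5] [50.6 52.2] [559.9, -203.9]
filter [117.4 347.5] [74.3 75.7] z14 [480.0, 50.6] z19 [479.8, 49.8]
base [[506, 117], [636, 146], [648, 188], [625, 278], [579, 288], [474, 257]] [[613.4, -174.3], [595.7, -250.0], [570.8, -256.2], [518.4, -241.2], [512.8, -214.5], [531.1, -154.3]]
plate [[525, 124], [629, 149], [642, 168], [619, 273], [599, 285], [499, 261], [481, 239], [503, 142]] [[606.4, -183.9], [591.4, -243.4], [580.3, -250.5], [520.0, -235.5], [513.3, -223.9], [527.2, -167.5], [539.9, -157.5], [595.9, -171.1]]
pivot [578.0, -135.8] knob [630.6, -162.1]
scene hole [688.3 227.1] [47.1 65.2] [562.0, -203.8]
filter [144.8 156.6] [ 94.2 113.1] z14 [480.8, 49.7] z19 [477.7, 46.8]
base [[578, 194], [653, 139], [705, 139], [792, 201], [800, 247], [730, 314], [671, 319], [578, 249]] [[563.5, -145.9], [612.5, -163.6], [624.9, -186.5], [608.9, -239.2], [584.8, -252.6], [533.8, -238.1], [518.5, -215.3], [533.9, -160.3]]
plate [[700, 142], [786, 202], [793, 238], [722, 305], [678, 306], [590, 240], [589, 203], [659, 143]] [[609.7, -188.8], [595.0, -239.5], [576.8, -250.2], [526.3, -235.6], [516.4, -218.3], [530.8, -167.3], [550.2, -157.4], [599.6, -171.5]]
pivot [582.1, -135.5] knob [631.9, -163.0]
```

```bash
python3 - <<'E'
from m import *
for n,box,k,C in(("top",(185,165),4,[(443,66),(729,144),(679,355),(386,273)]),("scene",(160,205),3.3,[(522,64),(755,222),(615,370),(379,184)])):
    d=cam(n); P=np.array([ray(d,*full(p,box,k),10)[:2] for p in C]); print(P.round(1).tolist(),P.mean(0).round(1))
    for a,b in((0,1),(3,2),(0,3),(1,2)):
        v=P[a]-P[b]; print(round(np.linalg.norm(v),1),round(np.degrees(np.arctan2(v[1],v[0])),1))
E
```

```text
[[644.3, -137.8], [596.5, -304.3], [474.1, -270.7], [522.1, -103.3]] [ 559.3 -204. ]
173.3 74.0
174.1 74.0
127.0 -15.8
127.0 -15.4
[[645.0, -137.5], [598.5, -305.1], [472.3, -271.1], [520.7, -103.7]] [ 559.1 -204.4]
174.0 74.5
174.2 73.9
128.8 -15.2
130.7 -15.1
```

>>> {"fn": "play_rows", "kwargs": {
  "series": [
    [8, -17, 0, 0, 0, -0.5],
    [15.7, -33.2, 0, 0, 0, -0.9],
    [15.7, -33.2, 0, 0, 0, -0.9],
    [15.7, -33.2, 0, 0, 0, -0.9],
    [15.7, -33.2, 0, 0, 0, -0.9],
    [15.7, -33.2, 0, 0, 0, -0.9],
    [15.7, -33.2, 0, 0, 0, -0.9],
    [15.7, -33.2, 0, 0, 0, -0.9],
    [15.7, -33.2, 0, 0, 0, -0.9],
    [15.7, -33.2, 0, 0, 0, -0.9],
    [15.7, -33.2, 0, 0, 0, -0.9],
    [15.7, -33.2, 0, 0, 0, -0.9],
    [15.7, -33.2, 0, 0, 0, -0.9],
    [15.7, -33.2, 0, 0, 0, -0.9],
    [15.7, -33.2, 0, 0, 0, -0.9],
    [15.7, -33.2, 0, 0, 0, -0.9],
    [8, -17, 0, 0, 0, 0],
    [0, 0, 0, 0, 0, 0]
  ]
}}

```text
clock: 1.95
position: [480.7, 47.0, 256.3]
ee_rot: [-0.604, 0.797, -0.0, -0.0]
contact_force: [0.3, -0.4, -0.1]
gripper_width: 85.5
grasp_force: 0.0
```

>>> {"fn": "play_rows", "kwargs": {
  "series": [
    [-0.7, 3, -15, 0, 0, 0],
    [0, 0, -35, 0, 0, 0],
    [0, 0, -35, 0, 0, 0],
    [0, 0, -35, 0, 0, 0],
    [0, 0, -35, 0, 0, 0],
    [0, 0, -25, 0, 0, 0],
    [0, 0, -12, 0, 0, 0],
    [0, 0, 0, 0, 0, 0],
    [0, 0, 0, 0, 0, 0]
  ],
  "gripper": 0.65
}}

```text
clock: 2.7
position: [479.0, 53.2, 64.2]
ee_rot: [-0.606, 0.795, -0.0, -0.0]
contact_force: [0.3, 0.4, 0.7]
gripper_width: 55.7
grasp_force: 0.0
```

```bash
python3 - <<'E'
from h import *
t=cam("top"); s=cam("scene")
A=cv2.resize(t["image"][200:290,165:265],(500,450),interpolation=cv2.INTER_CUBIC)
p=proj(s,[480,50,14]).astype(int)
B=cv2.resize(s["image"][p[1]-60:p[1]+40,p[0]-35:p[0]+30],(292,450),interpolation=cv2.INTER_CUBIC)
cv2.imwrite("pics/g.png",np.hstack([A,B])[:,:,::-1]); print(p)
E
```

```text
[195 244]
```

View pics/g.png

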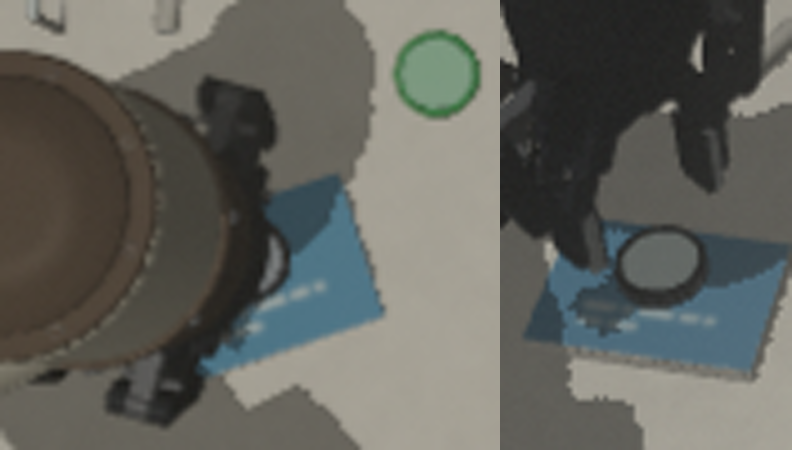

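The picture shows the open fingers standing on either side of the filter, with the tips still above it. I'll correct y by -3 mm and lower until the tips just feel the booklet.

>>> {"fn": "play_rows", "kwargs": {
  "series": [
    [0.5, -1.6, -5, 0, 0, 0],
    [0.5, -1.6, -10, 0, 0, 0],
    [0, 0, -8, 0, 0, 0],
    [0, 0, -4, 0, 0, 0],
    [0, 0, 0, 0, 0, 0],
    [0, 0, 0, 0, 0, 0],
    [0, 0, 0, 0, 0, 0]
  ]
}}

```text
clock: 3.38
position: [480.3, 49.8, 37.6]
ee_rot: [-0.606, 0.795, -0.0, 0.0]
contact_force: [1.0, 0.0, -0.9]
gripper_width: 55.6
grasp_force: 0.0
```

>>> {"fn": "play_rows", "kwargs": {
  "series": [
    [0, 0, -1, 0, 0, 0],
    [0, 0, -1, 0, 0, 0],
    [0, 0, 0, 0, 0, 0]
  ]
}}

```text
clock: 3.63
position: [480.0, 49.7, 35.3]
ee_rot: [-0.606, 0.796, 0.0, 0.0]
contact_force: [-0.5, 0.7, -0.0]
gripper_width: 55.2
grasp_force: 0.0
```

>>> {"fn": "play_rows", "kwargs": {
  "series": [
    [0, 0, -1, 0, 0, 0],
    [0, 0, -0.5, 0, 0, 0],
    [0, 0, 0, 0, 0, 0]
  ]
}}

```text
clock: 3.88
position: [479.9, 49.6, 33.7]
ee_rot: [-0.606, 0.796, 0.0, -0.0]
contact_force: [0.3, -1.4, -0.2]
gripper_width: 55.5
grasp_force: 0.0
```

>>> {"fn": "play_rows", "kwargs": {
  "series": [
    [0, 0, -1, 0, 0, 0],
    [0, 0, -0.5, 0, 0, 0],
    [0, 0, 0, 0, 0, 0]
  ]
}}

```text
clock: 4.13
position: [479.9, 49.6, 32.2]
ee_rot: [-0.606, 0.796, 0.0, -0.0]
contact_force: [-0.2, 0.1, -0.4]
gripper_width: 55.6
grasp_force: 0.0
```

>>> {"fn": "play_rows", "kwargs": {
  "series": [
    [0, 0, -1, 0, 0, 0],
    [0, 0, 0, 0, 0, 0]
  ]
}}

```text
clock: 4.3
position: [479.9, 49.6, 31.2]
ee_rot: [-0.606, 0.796, 0.0, -0.0]
contact_force: [-0.6, -0.5, 0.4]
gripper_width: 55.7
grasp_force: 0.0
```

>>> {"fn": "play_rows", "kwargs": {
  "series": [
    [0, 0, -1, 0, 0, 0],
    [0, 0, 0, 0, 0, 0]
  ]
}}

```text
clock: 4.47
position: [479.9, 49.6, 30.2]
ee_rot: [-0.606, 0.796, 0.0, -0.0]
contact_force: [-0.3, 0.1, 0.1]
gripper_width: 55.7
grasp_force: 0.0
```

>>> {"fn": "play_rows", "kwargs": {
  "series": [
    [0, 0, -0.8, 0, 0, 0],
    [0, 0, 0, 0, 0, 0]
  ]
}}

```text
clock: 4.63
position: [480.0, 49.7, 30.0]
ee_rot: [-0.606, 0.795, -0.0, -0.0]
contact_force: [-1.6, -0.2, 3.7]
gripper_width: 55.3
grasp_force: 2.3
```

>>> {"fn": "play_rows", "kwargs": {
  "series": [
    [0, 0, -0.8, 0, 0, 0],
    [0, 0, 0, 0, 0, 0]
  ]
}}

```text
clock: 4.8
position: [480.0, 49.6, 29.9]
ee_rot: [-0.606, 0.795, -0.0, -0.0]
contact_force: [-4.4, 0.4, 11.2]
gripper_width: 55.8
grasp_force: 5.7
```

>>> {"fn": "play_rows", "kwargs": {
  "series": [
    [0, 0, -0.8, 0, 0, 0],
    [0, 0, 0, 0, 0, 0]
  ]
}}

```text
clock: 4.97
position: [480.0, 49.7, 29.9]
ee_rot: [-0.606, 0.795, -0.0, -0.0]
contact_force: [-4.3, -0.3, 17.5]
gripper_width: 55.4
grasp_force: 9.0
```

Contact came at TCP z≈30, so the tips stand 21 mm ahead at this opening. The arm yields about 8 N per mm. I'll raise it 10 mm and grip the upper rim.

>>> {"fn": "play_rows", "kwargs": {
  "series": [
    [0, 0, 5, 0, 0, 0],
    [0, 0, 5, 0, 0, 0],
    [0, 0, 0, 0, 0, 0],
    [0, 0, 0, 0, 0, 0]
  ]
}}

```text
clock: 5.3
position: [480.1, 49.7, 38.1]
ee_rot: [-0.606, 0.796, -0.0, 0.0]
contact_force: [-0.1, -0.4, -0.4]
gripper_width: 55.4
grasp_force: 0.0
```

>>> {"fn": "play_rows", "kwargs": {
  "series": [
    [0, 0, 0, 0, 0, 0],
    [0, 0, 0, 0, 0, 0],
    [0, 0, 0, 0, 0, 0],
    [0, 0, 0, 0, 0, 0],
    [0, 0, 0, 0, 0, 0],
    [0, 0, 0, 0, 0, 0],
    [0, 0, 0, 0, 0, 0],
    [0, 0, 0, 0, 0, 0]
  ],
  "gripper": 0.35
}}

```text
clock: 5.97
position: [479.9, 49.6, 38.2]
ee_rot: [-0.606, 0.795, -0.0, -0.0]
contact_force: [-1.9, -0.1, 6.4]
gripper_width: 36.1
grasp_force: 59.3
```

```bash
python3 - <<'E'
from h import *
t=cam("top"); s=cam("scene")
A=cv2.resize(t["image"][215:275,180:250],(525,450),interpolation=cv2.INTER_CUBIC)
p=proj(s,[480,50,14]).astype(int)
B=cv2.resize(s["image"][p[1]-30:p[1]+30,p[0]-20:p[0]+16],(270,450),interpolation=cv2.INTER_CUBIC)
cv2.imwrite("pics/g2.png",np.hstack([A,B])[:,:,::-1])
E
```

```text
(no output)
```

View pics/g2.png

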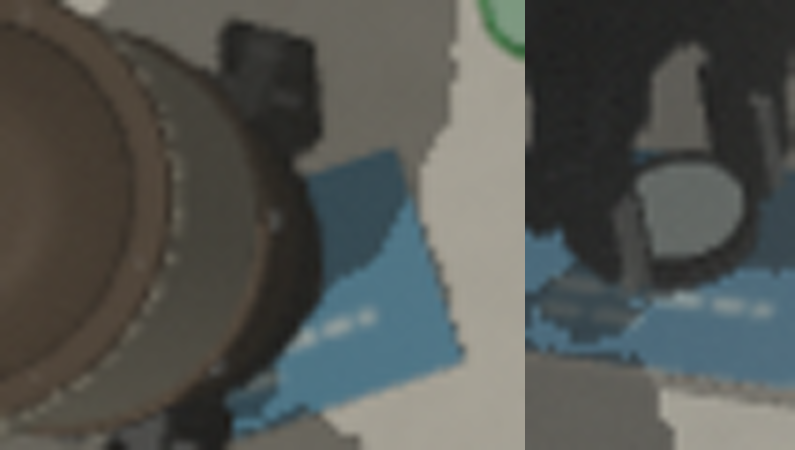

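The filter sits between the pads and looks about level. I'll lift it and check.

>>> {"fn": "play_rows", "kwargs": {
  "series": [
    [0, 0, 3, 0, 0, 0],
    [0, 0, 6, 0, 0, 0],
    [0, 0, 12, 0, 0, 0],
    [0, 0, 20, 0, 0, 0],
    [0, 0, 20, 0, 0, 0],
    [0, 0, 10, 0, 0, 0],
    [0, 0, 0, 0, 0, 0],
    [0, 0, 0, 0, 0, 0],
    [0, 0, 0, 0, 0, 0]
  ]
}}

```text
clock: 6.82
position: [479.3, 49.4, 108.2]
ee_rot: [-0.606, 0.796, 0.0, -0.001]
contact_force: [-0.4, -0.3, -0.2]
gripper_width: 36.1
grasp_force: 60.0
```

```bash
python3 - <<'E'
from h import *
s=cam("scene")
p=proj(s,[480,50,85]).astype(int); print(p, read_state()["position"])
B=cv2.resize(s["image"][p[1]-35:p[1]+35,p[0]-40:p[0]+40],(640,560),interpolation=cv2.INTER_CUBIC)
cv2.imwrite("pics/g3.png",B[:,:,::-1])
E
```

```text
[190 219] [479.21282725  49.35334456 107.91927289]
```

View pics/g3.png

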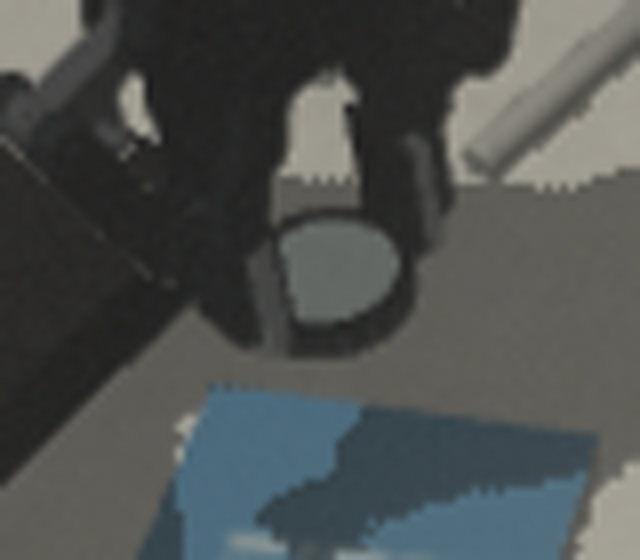

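The filter is lifted, held level and central. I'll carry it over the recess at (561,-204).

>>> {"fn": "play_rows", "kwargs": {
  "series": [
    [4, -12.5, 0, 0, 0, 0],
    [8, -25, 0, 0, 0, 0],
    [8, -25, 0, 0, 0, 0],
    [8, -25, 0, 0, 0, 0],
    [8, -25, 0, 0, 0, 0],
    [8, -25, 0, 0, 0, 0],
    [8, -25, 0, 0, 0, 0],
    [8, -25, 0, 0, 0, 0],
    [8, -25, 0, 0, 0, 0],
    [8, -25, 0, 0, 0, 0],
    [5, -16, 0, 0, 0, 0],
    [0, 0, 0, 0, 0, 0],
    [0, 0, -10, 0, 0, 0],
    [0, 0, -14, 0, 0, 0],
    [0, 0, -14, 0, 0, 0],
    [0, 0, -8, 0, 0, 0],
    [0, 0, 0, 0, 0, 0],
    [0, 0, 0, 0, 0, 0],
    [0, 0, 0, 0, 0, 0]
  ]
}}

```text
clock: 8.45
position: [561.4, -203.5, 63.3]
ee_rot: [-0.606, 0.795, -0.0, 0.0]
contact_force: [-0.5, -0.3, -0.7]
gripper_width: 36.2
grasp_force: 60.0
```

```bash
python3 - <<'E'
from h import *
t=cam("top");s=cam("scene"); st=read_state(); print(st["position"],st["ee_rot"])
q=proj(t,[561,-204,30]).astype(int);p=proj(s,[561,-204,30]).astype(int); print(q,p)
A=cv2.resize(t["image"][q[1]-35:q[1]+35,q[0]-25:q[0]+25],(393,550),interpolation=cv2.INTER_CUBIC)
B=cv2.resize(s["image"][p[1]-35:p[1]+35,p[0]-25:p[0]+25],(393,550),interpolation=cv2.INTER_CUBIC)
cv2.imwrite("pics/m1.png",np.hstack([A,B])[:,:,::-1])
E
```

```text
[ 561.55408023 -203.68097937   63.73074331] [-6.06081244e-01  7.95402331e-01 -5.82337734e-04  5.64308333e-04]
[325 214] [332 259]
```

View pics/m1.png

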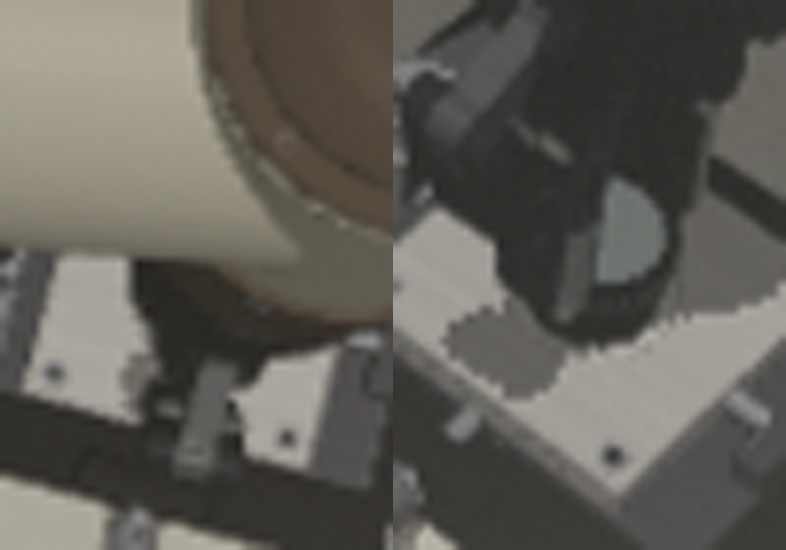

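The filter is held over the cell plate and nothing is in the way. I'll lower it and feel for contact.

>>> {"fn": "play_rows", "kwargs": {
  "series": [
    [0, 0, -4, 0, 0, 0],
    [0, 0, -3, 0, 0, 0],
    [0, 0, 0, 0, 0, 0],
    [0, 0, 0, 0, 0, 0]
  ]
}}

```text
clock: 8.88
position: [560.8, -203.9, 55.7]
ee_rot: [-0.606, 0.796, 0.0, -0.0]
contact_force: [0.1, 0.6, -0.2]
gripper_width: 36.6
grasp_force: 60.0
```

>>> {"fn": "play_rows", "kwargs": {
  "series": [
    [0, 0, -0.6, 0, 0, 0],
    [0, 0, -0.6, 0, 0, 0],
    [0, 0, 0, 0, 0, 0]
  ]
}}

```text
clock: 9.13
position: [561.0, -203.9, 54.7]
ee_rot: [-0.606, 0.796, 0.0, -0.0]
contact_force: [-0.9, 0.1, -0.6]
gripper_width: 36.3
grasp_force: 60.0
```

>>> {"fn": "play_rows", "kwargs": {
  "series": [
    [0, 0, -0.6, 0, 0, 0],
    [0, 0, 0, 0, 0, 0]
  ]
}}

```text
clock: 9.3
position: [561.1, -203.9, 54.2]
ee_rot: [-0.606, 0.796, -0.0, 0.0]
contact_force: [0.2, -0.1, -0.4]
gripper_width: 36.1
grasp_force: 60.1
```

>>> {"fn": "play_rows", "kwargs": {
  "series": [
    [0, 0, -0.6, 0, 0, 0],
    [0, 0, 0, 0, 0, 0]
  ]
}}

```text
clock: 9.47
position: [561.1, -204.0, 53.9]
ee_rot: [-0.606, 0.796, -0.0, 0.0]
contact_force: [-0.5, -0.5, 3.1]
gripper_width: 36.4
grasp_force: 60.3
```

>>> {"fn": "play_rows", "kwargs": {
  "series": [
    [0, 0, -0.4, 0, 0, 0],
    [0, 0, 0, 0, 0, 0]
  ]
}}

```text
clock: 9.63
position: [561.1, -204.0, 53.7]
ee_rot: [-0.606, 0.795, -0.0, 0.0]
contact_force: [-2.2, -0.6, 4.0]
gripper_width: 36.5
grasp_force: 60.6
```

```bash
python3 -c "
from h import *
s=read_state();print(s['position'].round(2),s['contact_force'].round(2),s['wrist_torque'].round(3))"
```

```text
[ 561.11 -204.04   53.65] [-2.19 -0.59  4.04] [-0.171  0.364 -0.012]
```

The lateral force of -2 N in x points to the chamfer on the +x side. I'll ease towards -x.

>>> {"fn": "play_rows", "kwargs": {
  "series": [
    [-0.5, -0.1, 0, 0, 0, 0],
    [-0.4, -0.1, 0, 0, 0, 0],
    [0, 0, 0, 0, 0, 0]
  ]
}}

```text
clock: 9.88
position: [561.0, -204.1, 53.6]
ee_rot: [-0.606, 0.795, -0.001, 0.001]
contact_force: [-0.1, -0.9, 4.3]
gripper_width: 36.5
grasp_force: 60.5
```

>>> {"fn": "play_rows", "kwargs": {
  "series": [
    [-0.4, 0, -0.3, 0, 0, 0],
    [-0.3, 0, 0, 0, 0, 0],
    [0, 0, 0, 0, 0, 0]
  ]
}}

```text
clock: 10.13
position: [560.7, -204.1, 53.4]
ee_rot: [-0.606, 0.795, -0.001, 0.001]
contact_force: [2.4, -0.4, 4.6]
gripper_width: 36.2
grasp_force: 60.6
```

```bash
python3 -c "
from h import *
s=read_state();print(s['position'].round(2),s['contact_force'].round(2),s['wrist_torque'].round(3))"
```

```text
[ 560.73 -204.15   53.43] [ 2.43 -0.38  4.57] [ 0.038 -0.804 -0.002]
```

>>> {"fn": "play_rows", "kwargs": {
  "series": [
    [0.6, -0.4, 0, 0, 0, 0],
    [0.3, -0.4, 0, 0, 0, 0],
    [0, 0, 0, 0, 0, 0]
  ]
}}

```text
clock: 10.38
position: [559.2, -204.7, 51.9]
ee_rot: [-0.606, 0.796, 0.001, -0.001]
contact_force: [0.9, -1.2, 0.3]
gripper_width: 36.3
grasp_force: 60.1
```

>>> {"fn": "play_rows", "kwargs": {
  "series": [
    [0, -0.4, 0, 0, 0, 0],
    [0, -0.4, 0, 0, 0, 0],
    [0, 0, 0, 0, 0, 0]
  ]
}}

```text
clock: 10.63
position: [559.1, -205.6, 51.8]
ee_rot: [-0.606, 0.796, 0.001, -0.001]
contact_force: [-0.0, 0.2, -0.7]
gripper_width: 36.2
grasp_force: 60.0
```

```bash
python3 -c "
from h import *
s=read_state();print(s['position'].round(2),s['contact_force'].round(2),s['wrist_torque'].round(3))"
```

```text
[ 559.13 -205.61   51.84] [-0.04  0.15 -0.75] [ 0.024 -0.004 -0.01 ]
```

It dropped into the recess and moves freely. I'll lower it gently to the floor.

>>> {"fn": "play_rows", "kwargs": {
  "series": [
    [0, 0, -0.5, 0, 0, 0],
    [0, 0, -0.4, 0, 0, 0],
    [0, 0, 0, 0, 0, 0]
  ]
}}

```text
clock: 10.88
position: [559.8, -205.7, 51.5]
ee_rot: [-0.606, 0.796, 0.0, -0.0]
contact_force: [-0.3, 0.3, 0.5]
gripper_width: 36.2
grasp_force: 60.0
```

>>> {"fn": "play_rows", "kwargs": {
  "series": [
    [0, 0, -0.4, 0, 0, 0],
    [0, 0, -0.3, 0, 0, 0],
    [0, 0, 0, 0, 0, 0]
  ]
}}

```text
clock: 11.13
position: [560.2, -205.7, 51.1]
ee_rot: [-0.606, 0.796, 0.0, -0.0]
contact_force: [-0.4, -0.2, -0.6]
gripper_width: 36.4
grasp_force: 60.0
```

```bash
python3 -c "
from h import *
s=read_state();print(s['position'].round(2),s['contact_force'].round(2),s['wrist_torque'].round(3))"
```

```text
[ 560.2  -205.65   51.15] [-0.41 -0.2  -0.59] [ 0.01  -0.008 -0.008]
```

>>> {"fn": "play_rows", "kwargs": {
  "series": [
    [0, 0, -0.4, 0, 0, 0],
    [0, 0, -0.3, 0, 0, 0],
    [0, 0, 0, 0, 0, 0]
  ]
}}

```text
clock: 11.38
position: [560.4, -205.7, 50.8]
ee_rot: [-0.606, 0.796, -0.0, 0.0]
contact_force: [-0.4, 0.8, 0.2]
gripper_width: 36.4
grasp_force: 60.2
```

>>> {"fn": "play_rows", "kwargs": {
  "series": [
    [0, 0, -0.4, 0, 0, 0],
    [0, 0, -0.2, 0, 0, 0],
    [0, 0, 0, 0, 0, 0]
  ]
}}

```text
clock: 11.63
position: [560.3, -205.7, 50.7]
ee_rot: [-0.606, 0.795, -0.0, 0.0]
contact_force: [-1.8, 0.4, 4.9]
gripper_width: 36.1
grasp_force: 60.6
```

```bash
python3 -c "
from h import *
s=read_state();print(s['position'].round(2),s['contact_force'].round(2),s['wrist_torque'].round(3))"
```

```text
[ 560.33 -205.66   50.7 ] [-1.77  0.42  4.87] [ 0.354  0.505 -0.048]
```

It's at the floor, at z 50.7 as predicted with 5 N. I'll release and rise.

>>> {"fn": "play_rows", "kwargs": {
  "series": [
    [0, 0, 0, 0, 0, 0],
    [0, 0, 0, 0, 0, 0],
    [0, 0, 0, 0, 0, 0],
    [0, 0, 0, 0, 0, 0],
    [0, 0, 0, 0, 0, 0],
    [0, 0, 0, 0, 0, 0]
  ],
  "gripper": 0.62
}}

```text
clock: 12.13
position: [560.3, -205.7, 49.8]
ee_rot: [-0.606, 0.796, 0.0, -0.0]
contact_force: [-0.5, 0.3, 0.7]
gripper_width: 53.1
grasp_force: 0.0
```

>>> {"fn": "play_rows", "kwargs": {
  "series": [
    [0, 0, 5, 0, 0, 0],
    [0, 0, 15, 0, 0, 0],
    [0, 0, 25, 0, 0, 0],
    [0, 0, 25, 0, 0, 0],
    [4, 18, 20, 0, 0, 0],
    [8, 30, 0, 0, 0, 0],
    [8, 30, 0, 0, 0, 0],
    [8, 30, 0, 0, 0, 0],
    [8, 30, 0, 0, 0, 0],
    [4, 22, 0, 0, 0, 0],
    [0, 0, 0, 0, 0, 0]
  ]
}}

```text
clock: 13.05
position: [601.4, -42.0, 140.4]
ee_rot: [-0.608, 0.794, -0.0, 0.001]
contact_force: [0.6, -0.5, 0.3]
gripper_width: 53.1
grasp_force: 0.0
```

```bash
python3 - <<'E'
from h import *
t=cam("top");s=cam("scene"); st=read_state(); print(st["position"],st["ee_rot"])
q=proj(t,[575,-200,30]).astype(int);p=proj(s,[575,-200,30]).astype(int); print(q,p)
A=cv2.resize(t["image"][q[1]-35:q[1]+35,q[0]-40:q[0]+40],(400,350),interpolation=cv2.INTER_CUBIC)
B=cv2.resize(s["image"][p[1]-35:p[1]+35,p[0]-40:p[0]+40],(400,350),interpolation=cv2.INTER_CUBIC)
cv2.imwrite("pics/m2.png",np.hstack([A,B])[:,:,::-1])
E
```

```text
[600.32707048 -44.8854986  140.14557983] [-6.06576549e-01  7.95025087e-01 -1.57078684e-05  2.06690863e-05]
[323 208] [333 253]
```

View pics/m2.png

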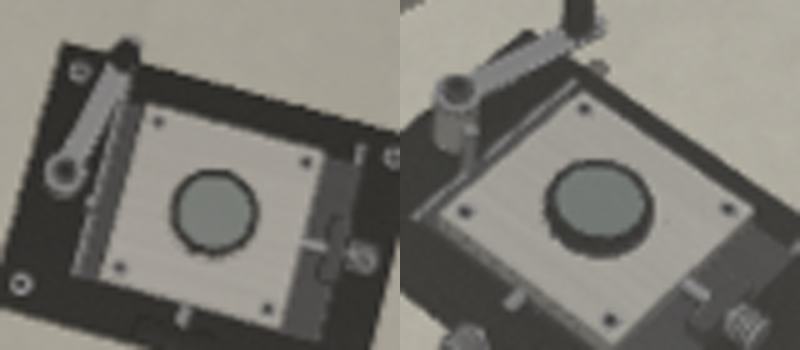

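The view shows the filter sitting flat in the recess, crop (214,212) in top. The arm is still open with its knob at (122,55). Next I work out the arc for pushing the knob with shut fingers.

```bash
python3 - <<'E'
from h import *
pv=np.array([579,-136.3]); s=read_state(); print(s["joints"].round(2),s["position"].round(1))
def P(deg,off):
    a=np.radians(deg); u=np.array([np.cos(a),np.sin(a)]); return pv+58*u+off*np.array([-u[1],u[0]])
p=P(-26.7,30); print("start",p.round(1)); 
q=P(-26.7,18); print("contact",(q-p).round(1))
prev=q
for i in range(1,17):
    n=P(-26.7-79*i/15,18); print((n-prev).round(1),end=" "); prev=n
print(prev)
E
```

```text
[ 0.19  0.45 -0.2   0.   -0.92 -0.46] [600.3 -44.9 140.1]
start [ 644.3 -135.6]
contact [ -5.4 -10.7]
[-1.2 -5.5] [-1.7 -5.3] [-2.1 -5.2] [-2.6 -4.9] [-3.1 -4.7] [-3.5 -4.4] [-3.9 -4. ] [-4.2 -3.7] [-4.5 -3.3] [-4.8 -2.8] [-5.  -2.4] [-5.2 -1.9] [-5.4 -1.4] [-5.5 -0.9] [-5.6 -0.4] [-5.6  0.1] [ 575.05436193 -196.90059356]
```

>>> {"fn": "play_rows", "kwargs": {
  "series": [
    [4, -10, 0, 0, 0, -0.4],
    [10, -20, 0, 0, 0, -0.5],
    [10, -20, 0, 0, 0, -0.5],
    [10, -20, 0, 0, 0, -0.5],
    [10, -20, 0, 0, 0, 0],
    [0, 0, 0, 0, 0, 0],
    [0, 0, 0, 0, 0, 0],
    [0, 0, 0, 0, 0, 0]
  ],
  "gripper": 0
}}

```text
clock: 13.82
position: [643.6, -137.0, 139.6]
ee_rot: [-0.523, 0.853, 0.0, -0.0]
contact_force: [0.5, -0.0, 0.0]
gripper_width: 0.0
grasp_force: 0.0
```

>>> {"fn": "play_rows", "kwargs": {
  "series": [
    [0.7, 1.4, -15, 0, 0, 0],
    [0, 0, -20, 0, 0, 0],
    [0, 0, -20, 0, 0, 0],
    [0, 0, -15, 0, 0, 0],
    [0, 0, 0, 0, 0, 0],
    [0, 0, 0, 0, 0, 0]
  ]
}}

```text
clock: 14.32
position: [644.4, -133.9, 69.6]
ee_rot: [-0.524, 0.852, 0.0, -0.001]
contact_force: [0.1, -0.2, -0.2]
gripper_width: -0.1
grasp_force: 0.0
```

>>> {"fn": "play_rows", "kwargs": {
  "series": [
    [-2.7, -5.4, 0, 0, 0, 0],
    [-2.7, -5.3, 0, 0, 0, 0],
    [-1.2, -5.5, 0, 0, 0, -0.88],
    [-1.7, -5.3, 0, 0, 0, -0.88],
    [-2.1, -5.2, 0, 0, 0, -0.88],
    [-2.6, -4.9, 0, 0, 0, -0.88],
    [0, 0, 0, 0, 0, 0]
  ]
}}

```text
clock: 14.9
position: [631.9, -167.1, 71.4]
ee_rot: [-0.358, 0.934, -0.0, 0.001]
contact_force: [-0.6, 0.3, -0.2]
gripper_width: 0.3
grasp_force: 0.0
```

>>> {"fn": "play_rows", "kwargs": {
  "series": [
    [-3.1, -5, 0, 0, 0, -0.88],
    [-3.5, -4.8, 0, 0, 0, -0.88],
    [-3.9, -4.4, 0, 0, 0, -0.88],
    [-4.2, -3.8, 0, 0, 0, -0.88],
    [-4.5, -3.3, 0, 0, 0, -0.88],
    [-4.8, -2.8, 0, 0, 0, -0.88],
    [0, 0, 0, 0, 0, 0]
  ]
}}

```text
clock: 15.48
position: [607.7, -190.6, 71.0]
ee_rot: [-0.09, 0.996, -0.0, 0.001]
contact_force: [0.0, -0.2, 0.9]
gripper_width: 0.1
grasp_force: 0.0
```

```bash
python3 - <<'E'
from h import *
t=cam("top");s=cam("scene"); st=read_state(); print(st["position"].round(1),st["contact_force"].round(1),st["wrist_torque"].round(2),st["joints"].round(2))
q=proj(t,[575,-190,30]).astype(int);p=proj(s,[575,-190,40]).astype(int)
A=cv2.resize(t["image"][q[1]-35:q[1]+35,q[0]-40:q[0]+40],(400,350),interpolation=cv2.INTER_CUBIC)
B=cv2.resize(s["image"][p[1]-35:p[1]+35,p[0]-40:p[0]+40],(400,350),interpolation=cv2.INTER_CUBIC)
cv2.imwrite("pics/m3.png",np.hstack([A,B])[:,:,::-1])
E
```

```text
[ 608.2 -190.1   70.7] [-0.1 -0.2 -0.2] [-0.01 -0.    0.03] [-0.05  0.58 -0.18  0.   -0.81 -1.34]
```

>>> {"fn": "play_rows", "kwargs": {
  "series": [
    [-5, -2.4, 0, 0, 0, -0.88],
    [-5.2, -1.9, 0, 0, 0, -0.88],
    [-5.4, -1.4, 0, 0, 0, -0.88],
    [-5, -0.9, 0, 0, 0, -0.5],
    [0, 0, 0, 0, 0, 0]
  ]
}}

```text
clock: 16.0
position: [587.2, -196.6, 70.4]
ee_rot: [0.073, 0.997, 0.0, 0.0]
contact_force: [0.0, -1.7, -0.8]
gripper_width: 0.1
grasp_force: 0.0
```

>>> {"fn": "play_rows", "kwargs": {
  "series": [
    [-2, 0.4, 0, 0, 0, 0],
    [-2, 0.4, 0, 0, 0, 0],
    [0, 0, 0, 0, 0, 0]
  ]
}}

```text
clock: 16.25
position: [583.4, -195.6, 70.0]
ee_rot: [0.073, 0.997, -0.0, 0.0]
contact_force: [0.8, 0.0, 0.2]
gripper_width: 0.0
grasp_force: 0.1
```

>>> {"fn": "play_rows", "kwargs": {
  "series": [
    [-2, 0.5, 0, 0, 0, 0],
    [0, 0, 0, 0, 0, 0],
    [0, 0, 0, 0, 0, 0]
  ]
}}

```text
clock: 16.5
position: [581.3, -195.1, 69.8]
ee_rot: [0.073, 0.997, 0.0, -0.0]
contact_force: [0.2, -0.0, 0.7]
gripper_width: 0.1
grasp_force: 0.1
```

>>> {"fn": "play_rows", "kwargs": {
  "series": [
    [-1.5, 0.4, 0, 0, 0, 0],
    [0, 0, 0, 0, 0, 0],
    [0, 0, 0, 0, 0, 0]
  ]
}}

```text
clock: 16.75
position: [579.7, -194.8, 69.8]
ee_rot: [0.074, 0.997, 0.0, -0.0]
contact_force: [-0.4, -0.4, 0.0]
gripper_width: -0.1
grasp_force: 0.1
```

>>> {"fn": "play_rows", "kwargs": {
  "series": [
    [-1.5, 0.4, 0, 0, 0, 0],
    [0, 0, 0, 0, 0, 0],
    [0, 0, 0, 0, 0, 0]
  ]
}}

```text
clock: 17.0
position: [579.2, -194.6, 70.1]
ee_rot: [0.074, 0.997, -0.0, 0.001]
contact_force: [3.2, -0.8, -0.6]
gripper_width: -0.3
grasp_force: 1.5
```

>>> {"fn": "play_rows", "kwargs": {
  "series": [
    [-1, 0.3, 0, 0, 0, 0],
    [0, 0, 0, 0, 0, 0],
    [0, 0, 0, 0, 0, 0]
  ]
}}

```text
clock: 17.25
position: [579.0, -194.5, 70.3]
ee_rot: [0.074, 0.997, -0.0, 0.002]
contact_force: [5.3, -2.0, -2.0]
gripper_width: 0.0
grasp_force: 2.5
```

It's firm at the stop, where it should be. I'll back off, rise and look.

>>> {"fn": "play_rows", "kwargs": {
  "series": [
    [5, -1.4, 0, 0, 0, 0],
    [10, -3, 0, 0, 0, 0],
    [0, 0, 20, 0, 0, 0],
    [0, 0, 30, 0, 0, 0],
    [0, 20, 30, 0, 0, 0],
    [0, 35, 10, 0, 0, 0],
    [-5, 35, 0, 0, 0, 0],
    [-5, 35, 0, 0, 0, 0],
    [-5, 35, 0, 0, 0, 0],
    [-5, 20, 0, 0, 0, 0],
    [0, 0, 0, 0, 0, 0],
    [0, 0, 0, 0, 0, 0],
    [0, 0, 0, 0, 0, 0]
  ]
}}

```text
clock: 18.33
position: [571.9, -18.9, 159.8]
ee_rot: [0.074, 0.997, -0.0, -0.001]
contact_force: [-0.7, -0.5, 0.2]
gripper_width: 0.0
grasp_force: 0.0
```

```bash
python3 - <<'E'
from h import *
t=cam("top");s=cam("scene")
q=proj(t,[565,-190,30]).astype(int);p=proj(s,[565,-190,30]).astype(int); print(q,p)
A=cv2.resize(t["image"][q[1]-35:q[1]+35,q[0]-40:q[0]+40],(400,350),interpolation=cv2.INTER_CUBIC)
B=cv2.resize(s["image"][p[1]-35:p[1]+35,p[0]-40:p[0]+40],(400,350),interpolation=cv2.INTER_CUBIC)
cv2.imwrite("pics/m4.png",np.hstack([A,B])[:,:,::-1])
E
```

```text
[319 213] [326 254]
```

View pics/m4.png

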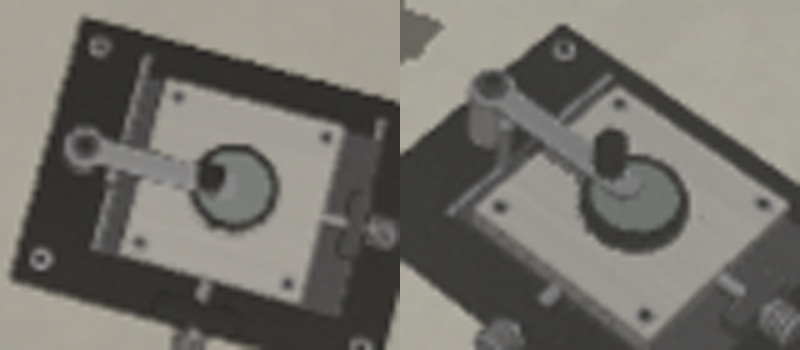

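The arm lies over the filter against the stop pin, and the filter is flat in the recess.

```bash
python3 -c "
from bench import *
print(job_done())"
```

```text
the job is handed in; nothing more can be done
None
```

The filter is seated flat on the recess floor, the retaining arm is closed on its stop, and I handed the job in at about 18.5 s of the 72 s allowed. The filter never pressed on the mount with more than about 6 N, and I did not touch the dust cap, lens tube, blower or objective case.

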